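Find the spacer block that fills the drill vise

TASK

The drill vise is locked at the opening we need for the next job. Of the three spacer blocks with yellow grip plates, find the one that slides snugly between the vise jaws, neither too thick to go down nor loose, and leave it there: upright, square to the jaws, fully down on the vise bed and not sticking out past the ends of the jaws.

Things in the scene. Friction and masses are not known exactly. Their poses are not given: they have to be found in the camera images.
- vise: Green drill vise, steel jaws, fixed and locked. Origin: on the bench under the middle of the gap; x across the gap (screw with T handle to -x, out to -170 mm), y along the jaws. Gap 36 mm wide, 100 mm long, ends open. Its floor, the vise bed, is 30 mm above the bench; straight faces up to 52 mm, then flared, mouth 56 mm wide at the jaw tops, 66 mm up, the vise's highest part.
- spacer_thin: Aluminium spacer block standing upright on the bench, 20 mm thick (x), 50 mm long (y), 40 mm high, with a yellow grip plate on top: 14 mm thick (x), 40 mm long (y), from 40 to 80 mm above the underside. Origin at the centre of the underside, z up. About 0.13 kg.
- spacer_middle: The same, but 32 mm thick (x); same grip plate. Origin at the centre of the underside, z up. About 0.19 kg.
- spacer_thick: The same, but 44 mm thick (x); same grip plate. Origin at the centre of the underside, z up. About 0.26 kg. The three blocks stand side by side in a loose row, in any order, centres at least 100 mm apart.
There are look-alikes about, which are no part of the job. Leave any pink or purple look-alike of the spacer_middle alone.

How it is judged:
At the end, for the whole second after the job is handed in: The 32 mm spacer stands at rest between the vise jaws: its underside within 6 mm of the vise bed and within 10 mm of the middle of the gap across it, its ends within the jaw ends (centre within 28 mm of the middle of the jaws), upright and square to the jaws within 10 degrees (z of spacer_middle in the frame of vise between 0.024 and 0.036 m and x of spacer_middle in the frame of vise between -0.01 and 0.01 m and y of spacer_middle in the frame of vise between -0.028 and 0.028 m and angle between the x axis of spacer_middle and the x axis of vise, either way round below 0.18 rad and angle between spacer_middle's own z axis and vertical below 0.18 rad and linear speed of spacer_middle below 0.02 m/s); the robot touches nothing.
It also fails if it takes over 42 s, if anything falls off the work surface, if the arm or the gripper's body presses on something with over 40 N, if the wrist force passes 120 N, or if a joint passes its speed limit or range.

ROBOT

A 7-joint arm with a two-finger parallel gripper is mounted at the origin on the work surface. World frame = base frame: x ahead of the robot, y to its left, z up, the work surface at z = 0. Lengths are in m, angles in rad, forces in N, time in s.
With the tool pointing down it reaches from about 0.425 to 0.875 m from the base axis. Payload 4.7 kg.
Tool frame: the origin (TCP) lies midway between the tips of the shut fingers; the grasp point (between the pads) lies 19 mm behind it; z points along the fingers, y is the line along which they close (so a half turn about z gives the same grasp; the last joint's range is limited). The gripper opens to 87 mm and grips with 3 to 60 N. Pads are 19 mm wide; open, the fingers measure 117 mm over their backs; the gripper's body (75 mm by 190 mm) begins 51 mm behind the grasp point.
Start: joints at [-1.29, 0.321, -0.07, 1.45, 0.023, 1.371, -0.057], TCP at [0.171, 0.627, 0.223] pointing down, gripper open.
Joint ranges: [-2.86, 2.86], [-0.3, 2.09], [-1.38, 1.24], [0.06, 2.45], [-1.56, 4.7], [0.09, 2.05], [-2.69, 2.69]. Speed limits (rad/s): [2.57, 2.57, 3.14, 3.14, 3.14, 3.14, 3.14].

INTERFACE

Orientations are given as a rotation vector (axis times angle).
In Python, from bench import ctrl gives the robot as it stands. The module is installed in compiled form; this text tells all that it offers.
- The arm moves only by the shell command python3 -m handwheel 'ROWS' [FORCE]. ROWS is JSON, a list of rows, each a list of 7 numbers: the finger opening in m, from 0 to 0.087, then the shift along the tool's x, y, z in m, then the turn, a rotation vector about the tool's x, y, z in degrees. A call has 1 to 12 rows; each row shifts and turns the commanded pose from where the row before left it, along the tool's axes as they then stand; what a row does not reach is not made up. A row lasts 1/8 s, in which the tool goes at most 62.5 mm and 10.7 degrees, less where a joint would pass 70% of its speed; a pose out of reach is approached as far as the arm can. A call is refused whole if a number of a shift passes 0.0625 or a number of a turn 10.7, either way. A call with a gripper value outside its range is refused whole. The fingers move at their own pace and stop on an object; FORCE is the grip in N (left out, the last holds). Time passes only in rows, so rows that do not move let the fingers close. It gives the time, the measured TCP pose, the force, the opening and the grip force at its end, in the units of the state.
- ctrl.get_state(): the state, without advancing time (a new reading comes with each control period).
- ctrl.get_image(name): name is "side" or "top"; returns (picture, depth): 400x640x3 uint8, blue, green, red; 400x640 float32, m along the optical axis (not along the pixel's ray), 0 where there is no reading.
- ctrl.camera_info(name): a dict with "intrinsics" (3x3 intrinsics, pixels), "D" ([k1, k2, p1, p2, k3] as OpenCV has them; the pictures are not rectified), "R" (3x3) and "t" (3): a world point X has camera coordinates R X + t. Camera axes: x right, y down, z forward; pixel columns grow to the right and rows downward; lengths in m; the calibration is good to about 2 mm. A picture is of the moment at which its call begins. camera_info takes no time and is no camera call.
- ctrl.close_job(): hands the job in; it is judged then, once.
The state is a dict: "time": time; "joint_positions": joint angles; "qd": joint speeds; "joint_torque": joint torques, N m; "position": TCP position; "tool_rot": TCP orientation; "ft_force": force on the tool from outside, world axes, zero at the start; "torque": the same for the moment, N m; "grip_width": opening from 0.0 (shut) to 1.0 (fully open); "grip_force": force on a finger pad.
Only numpy, scipy, OpenCV 4.12 (cv2) and the standard library are available. Lean on these libraries where they do the work, as an engineer would, in place of code of your own. Each camera call takes 0.05 s, during which the arm holds its last target. There are 200 camera calls.

## Working session

There is one attempt and no reset: what is moved stays moved. The work goes in short steps, Python scripts to look and compute and a shell command to move; the robot and the scene stay as the last step left them, time stands still between calls to the robot, and variables do not carry over. Pictures are saved under pics/ and viewed, at most 10 in all, crops included, and the job is handed in when it is done.

```bash
mkdir -p pics; cat > h.py <<'E'
import numpy as np, cv2
from bench import ctrl
def grab(n):
    im,d=ctrl.get_image(n); c=ctrl.camera_info(n)
    return im,d,{k:np.array(c[k],float) for k in("intrinsics","D","R","t")}
def ray(c,uv):
    p=cv2.undistortPoints(np.array(uv,float).reshape(-1,1,2),c["intrinsics"],c["D"]).reshape(-1,2)
    d=np.c_[p,np.ones(len(p))]
    return -c["R"].T@c["t"], d@c["R"]
def onplane(c,uv,z):
    o,d=ray(c,uv); return o+d*((z-o[2])/d[:,2])[:,None]
def bydepth(c,uv,dep):
    o,d=ray(c,uv); return o+d*np.array(dep).reshape(-1,1)
E
python3 - <<'E'
from h import *
for n in("top","side"):
    im,d,c=grab(n); cv2.imwrite(f"pics/{n}0.png",im); np.savez(f"{n}0.npz",im=im,d=d,**c)
    print(n,-c["R"].T@c["t"],c["R"][2])
s=ctrl.get_state();print(s)
E
```

```text
top [ 0.42628952 -0.03036846  0.76695074] [ 0.06897259 -0.02075517 -0.99740263]
side [ 0.23270583 -0.62582677  0.78669753] [ 0.25022355  0.61394627 -0.74863753]
{'time': 0.1, 'joint_positions': array([-1.2899072 ,  0.32174422, -0.07006276,  1.45157667,  0.02256687,
        1.37077494, -0.05692803]), 'qd': array([ 1.13663137e-03, -9.13516565e-05, -1.14670895e-03, -2.93009976e-03,
       -1.55775642e-03, -2.09859258e-03,  7.52617344e-04]), 'joint_torque': array([-2.61263622e-04, -4.92573845e+01, -4.05941913e-01, -3.13400388e+01,
       -6.42351480e-02,  3.95556504e-02,  1.05423298e-04]), 'position': array([0.17128005, 0.6265104 , 0.22156183]), 'tool_rot': array([-4.17850281e-01, -3.11351677e+00,  2.68522641e-03]), 'ft_force': array([0.28372031, 0.43064804, 0.18762849]), 'torque': array([0.01671525, 0.0401406 , 0.00331428]), 'grip_force': 0.0, 'grip_width': 0.9975450102308312}
```

View pics/top0.png

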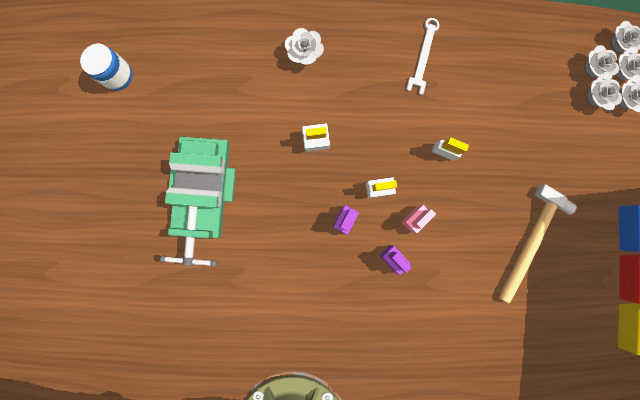

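View pics/side0.png

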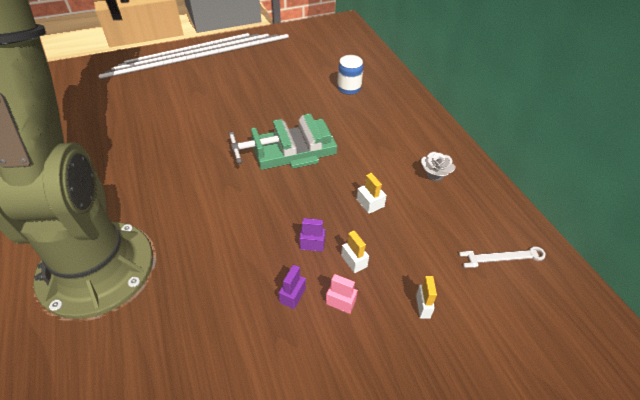

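Top view: the vise is at about (200,185), with its screw toward the robot. There are three yellow-plated blocks, at (316,136), (382,187) and (452,148). The purple blocks (346,219) and (396,260) and the pink one (419,219) are look-alikes. Next I measure the block thicknesses and the vise.

```bash
cat > m.py <<'E'
from h import *
z=np.load("top0.npz"); im,d=z["im"],z["d"]; c={k:z[k] for k in("intrinsics","D","R","t")}
vv,uu=np.mgrid[0:400,0:640]
P=bydepth(c,np.c_[uu.ravel(),vv.ravel()],d.ravel()).reshape(400,640,3); P[d==0]=-9
hsv=cv2.cvtColor(im,cv2.COLOR_BGR2HSV)
def rect(m):
    q=P[m][:,:2]; r=cv2.minAreaRect((q*1000).astype(np.float32)); return len(q),np.round(r[0],1),np.round(r[1],1),round(r[2],1),np.round(P[m][:,2].mean(),4)
def roi(u,v,r): return (abs(uu-u)<r)&(abs(vv-v)<r)
yel=(hsv[...,0]>20)&(hsv[...,0]<35)&(hsv[...,1]>150)&(hsv[...,2]>120)
for u,v in((316,136),(382,187),(452,148)):
    r=roi(u,v,26)
    print("plate",rect(r&yel&(P[...,2]>.073)&(P[...,2]<.09))," ledge",rect(r&(P[...,2]>.034)&(P[...,2]<.047)&(hsv[...,1]<90)), "bench",P[v+24,u,2])
r=roi(200,180,48)
print("jaw tops",rect(r&(P[...,2]>.061)&(P[...,2]<.075)))
m=r&(P[...,2]>.061)&(P[...,2]<.075)&(hsv[...,1]<60); n,l,s,ce=cv2.connectedComponentsWithStats(m.astype(np.uint8))
for i in range(1,n):
    if s[i,4]>30: print("jaw",s[i],rect(l==i))
print("bed",rect(r&(P[...,2]>.024)&(P[...,2]<.036)&(hsv[...,1]<60)))
big=cv2.resize(im[110:215,150:310],None,fx=5,fy=5)[:,:800]; b2=cv2.resize(im[110:215,290:480],None,fx=4.2,fy=4.2)
cv2.imwrite("pics/vise.png",big);cv2.imwrite("pics/blocks.png",b2)
E
python3 m.py
```

```text
plate (134, array([597.5, -37. ]), array([12.4, 37.6]), 8.5, np.float64(0.0779))  ledge (298, array([597.8, -38.3]), array([43.1, 50. ]), 9.1, np.float64(0.0382)) bench -0.0036051429207875074
plate (140, array([ 497.5, -171.7]), array([13.1, 40.2]), 9.3, np.float64(0.0783))  ledge (224, array([ 497.8, -171.7]), array([31.9, 50.1]), 9.3, np.float64(0.0383)) bench -0.0016762644609881194
plate (153, array([ 579.7, -311.7]), array([38.6, 15.6]), 66.7, np.float64(0.078))  ledge (98, array([ 576.2, -309.7]), array([51.6, 20.1]), 56.1, np.float64(0.0384)) bench 1.9217831500384364e-05
jaw tops (1310, array([501.9, 197.3]), array([102. ,  99.7]), 86.3, np.float64(0.064))
jaw [176 164  45   5  92] (92, array([528.2, 188.3]), array([86.6,  5. ]), 87.5, np.float64(0.0632))
jaw [166 190  52   7 102] (102, array([476.1, 198. ]), array([99.8,  5.9]), 86.5, np.float64(0.0632))
bed (849, array([476.3, 184.4]), array([119.6, 111.7]), 15.5, np.float64(0.0287))
```

View pics/blocks.png

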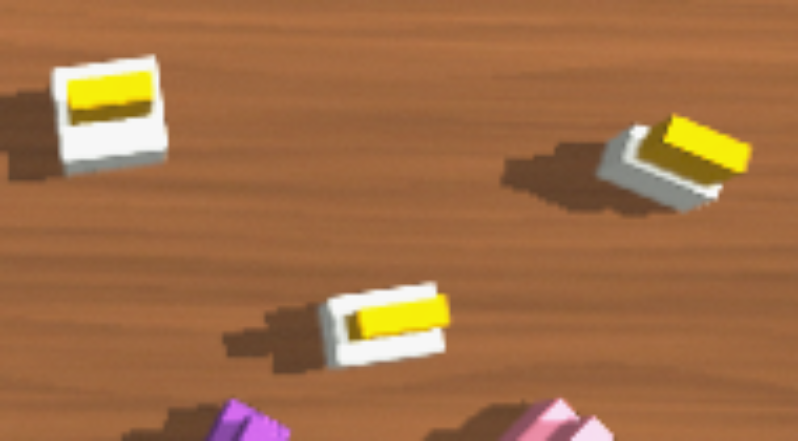

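View pics/vise.png

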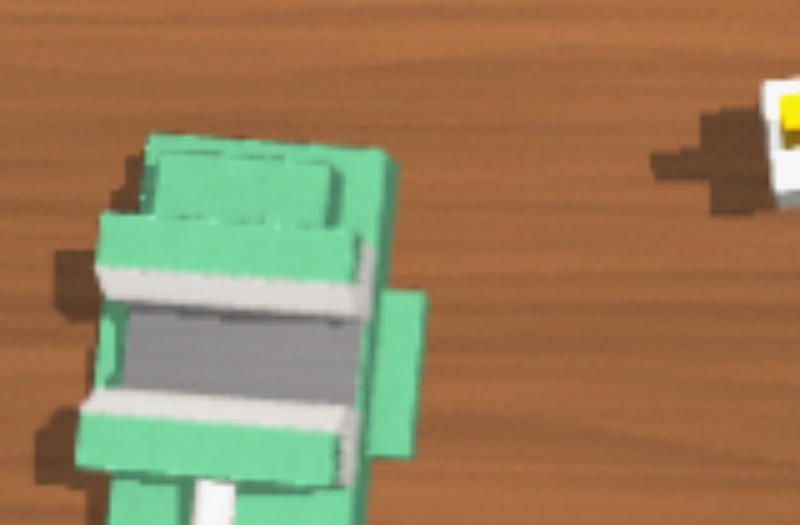

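Candidates: (316,136) measures 43×50 mm, so it is the thick one. (382,187) measures 31.9×50.1 mm, which fits spacer_middle, and (452,148) measures about 20 mm, the thin one. The crop confirms that (382,187) has a yellow plate on aluminium, and the pink and purple blocks are left alone. In the vise crop the gap runs left to right, tilted about 3°. I'll cross-check with the side camera and turn the wrist.

```bash
sed 's/top0/side0/' m.py | sed '/^for u,v/,$d' > ms.py; cat >> ms.py <<'E'
m=yel&(P[...,2]>.073)&(P[...,2]<.09)&roi(356,243,20); print("plate",rect(m))
m=(hsv[...,1]<90)&(P[...,2]>.034)&(P[...,2]<.045)&roi(354,252,25); print("ledge",rect(m))
r=roi(295,140,45); m=r&(P[...,2]>.061)&(P[...,2]<.075)&(P[...,0]>.44)&(P[...,0]<.56)
print("jaws",rect(m)); m&=(hsv[...,1]<70); n,l,s,ce=cv2.connectedComponentsWithStats(m.astype(np.uint8))
for i in range(1,n):
    if s[i,4]>15: print("jaw",s[i],rect(l==i))
E
python3 ms.py; python3 -m handwheel '[[0.087,0,0,0,0,0,9.3],[0.087,0,0,0,0,0,9.3],[0.087,0,0,0,0,0,9.3],[0.087,0,0,0,0,0,9.3],[0.087,0,0,0,0,0,9.3],[0.087,0,0,0,0,0,9.3],[0.087,0,0,0,0,0,9.3]]' 30
```

```text
plate (114, array([ 496.9, -171.3]), array([12.7, 41.2]), 10.3, np.float64(0.0802))
ledge (186, array([ 496.5, -172.3]), array([32.2, 51.6]), 13.4, np.float64(0.0398))
jaws (590, array([503.1, 197.4]), array([105.8, 100.8]), 87.2, np.float64(0.0658))
jaw [302 115  14  27  77] (77, array([529.6, 194.9]), array([100.2,   7.7]), 87.6, np.float64(0.0643))
jaw [280 119  14  28  67] (67, array([476. , 198.2]), array([102.9,   8.5]), 87.4, np.float64(0.0649))
time: 0.98
position: [0.1713, 0.6267, 0.2219]
tool_rot: [2.033, 2.394, -0.002]
ft_force: [-0.6, -0.2, -0.3]
grip_width: 0.995
grip_force: 0.0
```

```bash
python3 -m handwheel '[[0.087,-0.0326,0.0423,0,0,0,0],[0.087,-0.0326,0.0423,0,0,0,0],[0.087,-0.0326,0.0423,0,0,0,0],[0.087,-0.0326,0.0423,0,0,0,0],[0.087,-0.0326,0.0423,0,0,0,0],[0.087,-0.0326,0.0423,0,0,0,0],[0.087,-0.0326,0.0423,0,0,0,0]]' && python3 -m handwheel '[[0.05,-0.0511,-0.0086,0,0,0,0],[0.05,-0.0511,-0.0086,0,0,0,0],[0.05,-0.0511,-0.0086,0,0,0,0],[0.05,-0.0511,-0.0086,0,0,0,0],[0.05,-0.0511,-0.0086,0,0,0,0],[0.05,-0.0511,-0.0086,0,0,0,0],[0.05,-0.0511,-0.0086,0,0,0,0],[0.05,-0.0511,-0.0086,0,0,0,0],[0.05,-0.0511,-0.0086,0,0,0,0],[0.05,-0.0511,-0.0086,0,0,0,0],[0.05,-0.0511,-0.0086,0,0,0,0],[0.05,-0.0511,-0.0086,0,0,0,0]]'
```

```text
time: 1.85
position: [0.5026, 0.4505, 0.2221]
tool_rot: [-2.027, -2.4, 0.001]
ft_force: [0.4, 0.2, 0.7]
grip_width: 0.998
grip_force: 0.0
time: 3.35
position: [0.5017, -0.1718, 0.2224]
tool_rot: [-2.027, -2.4, -0.001]
ft_force: [0.6, 0.9, 0.3]
grip_width: 0.574
grip_force: 0.0
```

```bash
python3 -m handwheel '[[0.05,0.0008,-0.0047,0,0,0,0],[0.05,0,0,0.03,0,0,0],[0.05,0,0,0.03,0,0,0],[0.05,0,0,0.03,0,0,0],[0.05,0,0,0.03,0,0,0],[0.05,0,0,0.03,0,0,0],[0.05,0,0,0.0134,0,0,0],[0.05,0,0,0.013,0,0,0],[0.05,0,0,0,0,0,0]]' 30 && python3 -m handwheel '[[0,0,0,0,0,0,0],[0,0,0,0,0,0,0],[0,0,0,0,0,0,0],[0,0,0,0,0,0,0],[0,0,0,0,0,0,0],[0,0,0,0,0,0,0]]' 30
```

```text
time: 4.47
position: [0.4971, -0.17, 0.0458]
tool_rot: [-2.027, -2.399, 0.001]
ft_force: [0.5, -0.2, 1.0]
grip_width: 0.572
grip_force: 0.0
time: 5.22
position: [0.4975, -0.1703, 0.0463]
tool_rot: [2.027, 2.4, 0.0]
ft_force: [-0.1, 0.5, 1.4]
grip_width: 0.159
grip_force: 30.0
```

```bash
python3 -m handwheel '[[0,0,0,-0.025,0,0,2.5],[0,0,0,-0.025,0,0,2.5],[0,0,0,-0.025,0,0,2.5],[0,0,0,-0.025,0,0,2.5],[0,0,0,-0.025,0,0,2.6]]' 30 && python3 -m handwheel '[[0,0.0459,-0.0018,0,0,0,0],[0,0.0459,-0.0018,0,0,0,0],[0,0.0459,-0.0018,0,0,0,0],[0,0.0459,-0.0018,0,0,0,0],[0,0.0459,-0.0018,0,0,0,0],[0,0.0459,-0.0018,0,0,0,0],[0,0.0459,-0.0018,0,0,0,0],[0,0.0459,-0.0018,0,0,0,0],[0,0,0,0,0,0,0],[0,0,0,0,0,0,0]]'
python3 - <<'E'
from h import *
for n in("side",):
    im,d,c=grab(n); cv2.imwrite(f"pics/{n}1.png",im[60:240,150:410].repeat(3,0).repeat(3,1))
E
```

```text
time: 5.85
position: [0.4968, -0.1702, 0.1713]
tool_rot: [-2.28, -2.16, 0.001]
ft_force: [-0.2, 0.7, -2.1]
grip_width: 0.159
grip_force: 30.0
time: 7.1
position: [0.5018, 0.1962, 0.1705]
tool_rot: [2.278, 2.162, -0.003]
ft_force: [-0.1, -0.1, -2.0]
grip_width: 0.157
grip_force: 30.0
```

View pics/side1.png

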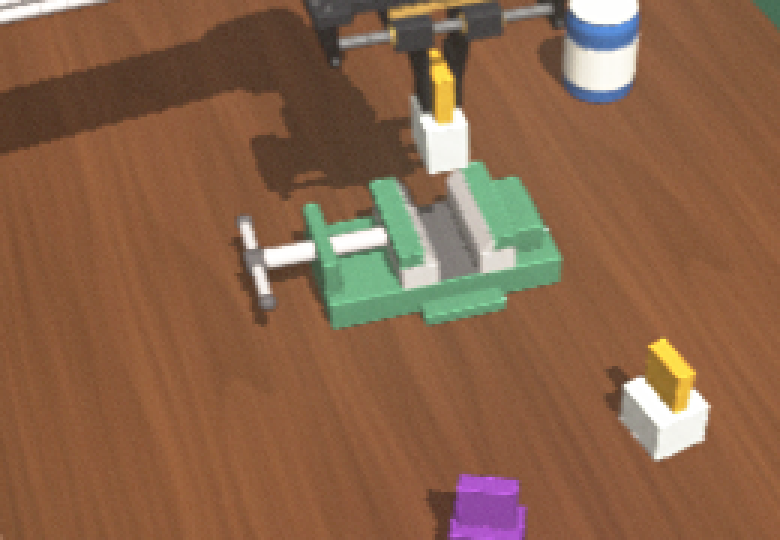

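The block hangs upright in the fingers at about (440,130) in the crop, above the gap at (450,240) and square to it. I lower it, checking forces as it goes.

```bash
python3 -m handwheel '[[0,0,0.0006,0.018,0,0,0],[0,0,0,0.018,0,0,0],[0,0,0,0.015,0,0,0],[0,0,0,0.01,0,0,0],[0,0,0,0.008,0,0,0],[0,0,0,0.004,0,0,0],[0,0,0,0,0,0,0]]' 30
```

```text
time: 8.02
position: [0.5028, 0.1971, 0.0982]
tool_rot: [2.278, 2.163, 0.0]
ft_force: [-0.2, 0.4, -1.6]
grip_width: 0.157
grip_force: 30.0
```

```bash
python3 -m handwheel '[[0,0,0,0.003,0,0,0],[0,0,0,0.003,0,0,0],[0,0,0,0.003,0,0,0],[0,0,0,0,0,0,0]]'
```

```text
time: 8.52
position: [0.5025, 0.197, 0.0889]
tool_rot: [-2.278, -2.163, 0.001]
ft_force: [0.5, -0.7, -2.2]
grip_width: 0.158
grip_force: 30.0
```

```bash
python3 -m handwheel '[[0,0,0,0.003,0,0,0],[0,0,0,0.003,0,0,0],[0,0,0,0.003,0,0,0],[0,0,0,0.002,0,0,0],[0,0,0,0,0,0,0]]'
```

```text
time: 9.15
position: [0.5026, 0.197, 0.078]
tool_rot: [-2.279, -2.163, 0.0]
ft_force: [-0.4, -1.0, -1.9]
grip_width: 0.159
grip_force: 30.0
```

```bash
python3 -m handwheel '[[0,0,0,0.001,0,0,0],[0,0,0,0.0005,0,0,0],[0,0,0,0,0,0,0]]'
```

```text
time: 9.52
position: [0.5027, 0.1971, 0.0767]
tool_rot: [-2.279, -2.163, -0.0]
ft_force: [-1.4, -0.9, -1.9]
grip_width: 0.155
grip_force: 30.0
```

```bash
python3 -m handwheel '[[0,0,0,0.0006,0,0,0],[0,0,0,0.0004,0,0,0],[0,0,0,0,0,0,0]]' && python3 -m handwheel '[[0.045,0,0,0,0,0,0],[0.045,0,0,0,0,0,0],[0.045,0,0,0,0,0,0],[0.045,0,0,0,0,0,0],[0.045,0,0,-0.015,0,0,0],[0.045,0,0,-0.03,0,0,0],[0.045,0,0,-0.04,0,0,0],[0.045,0,0,-0.04,0,0,0]]' && python3 -m handwheel '[[0.045,0.05,0,0,0,0,0],[0.045,0.05,0,0,0,0,0],[0.045,0.05,0,0,0,0,0],[0.045,0.05,0,0,0,0,0],[0.045,0.03,0,0,0,0,0],[0.045,0,0,0,0,0,0],[0.045,0,0,0,0,0,0]]'
python3 - <<'E'
from h import *
for n in("top","side"):
    im,d,c=grab(n); np.savez(f"{n}1.npz",im=im,d=d,**c)
a=np.load("top1.npz")["im"][120:240,140:270];b=np.load("side1.npz")["im"][80:200,220:350]
cv2.imwrite("pics/end.png",cv2.resize(np.hstack([a,b]),None,fx=3,fy=3))
for n in("top1","side1"):
    z=np.load(n+".npz");im,d=z["im"],z["d"];c={k:z[k] for k in("intrinsics","D","R","t")}
    vv,uu=np.mgrid[0:400,0:640];P=bydepth(c,np.c_[uu.ravel(),vv.ravel()],d.ravel()).reshape(400,640,3)
    h=cv2.cvtColor(im,cv2.COLOR_BGR2HSV)
    near=(abs(P[...,0]-.5025)<.05)&(abs(P[...,1]-.197)<.06)&(d>0)
    y=near&(h[...,0]>18)&(h[...,0]<35)&(h[...,1]>150)&(P[...,2]>.1)
    print(n,"plate top",cv2.minAreaRect((P[y][:,:2]*1000).astype(np.float32)),np.percentile(P[y][:,2],[10,50,90]))
    l=near&(h[...,1]<60)&(abs(P[...,0]-.5025)<.018)&(P[...,2]>.05)&(P[...,2]<.08); print(" ledge z",np.percentile(P[l][:,2],[10,50,90]),l.sum())
E
```

```text
time: 9.9
position: [0.5029, 0.1971, 0.0763]
tool_rot: [-2.278, -2.163, -0.001]
ft_force: [-2.3, -1.8, 4.9]
grip_width: 0.154
grip_force: 30.0
time: 10.9
position: [0.5028, 0.197, 0.203]
tool_rot: [2.279, 2.162, 0.002]
ft_force: [0.6, 0.3, 1.0]
grip_width: 0.516
grip_force: 0.0
time: 11.78
position: [0.5152, 0.4256, 0.2013]
tool_rot: [2.279, 2.161, 0.0]
ft_force: [-0.2, 0.2, 0.3]
grip_width: 0.518
grip_force: 0.0
top1 plate top ((501.94879150390625, 195.75157165527344), (13.092427253723145, 39.956722259521484), 0.9276763200759888) [0.10607356 0.10818015 0.10954261]
 ledge z [0.05234336 0.0673849  0.06929574] 319
side1 plate top ((502.5286865234375, 196.63424682617188), (45.80695343017578, 12.981467247009277), 85.9722900390625) [0.10236131 0.10936269 0.11147638]
 ledge z [0.05301282 0.06690628 0.07157818] 199
```

View pics/end.png

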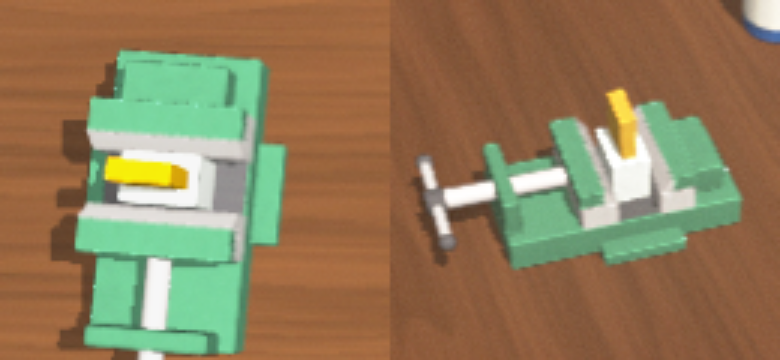

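The spacer stands between the jaws: left half at about (155,175), right half at about (625,160). It is upright and centred, its plate top is at about 0.110 m (on the bed), and the arm is clear.

```bash
python3 -c "
from bench import ctrl
print(ctrl.close_job())"
```

```text
the job is handed in; nothing more can be done
None
```

I put the 32 mm spacer (the yellow-plated block at pixel (382,187) in the top view) between the vise jaws and handed the job in at about 12 s; the cameras show it upright, square, centred and down on the bed, but no verdict was returned.

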